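# Level a rocking model stand

### The arm

A 6-joint arm with a two-finger parallel gripper is mounted at the origin on a cart in front of the work surface, level with it; the furniture and walls round the work are solid. World frame = base frame: x ahead of the robot, y to its left, z up, the work surface at z = 0. Lengths are in m, angles in rad, forces in N, time in s.
With the tool pointing down it reaches from about 0.35 to 0.975 m from the base axis. Payload 7.1 kg.
Tool frame: the origin (TCP) lies at the very end of the fingers, on their centre line; the grasp point (between the pads) lies 19 mm behind it (r.pinch_z is the distance from the TCP to the grasp point, in m); z points along the fingers, y is the line along which they close (so a half turn about z gives the same grasp; the last joint's range is limited). The gripper opens to 88 mm and grips with 3 to 60 N. Pads are 20 mm wide; open, the fingers measure 115 mm over their backs; the gripper's body (75 mm by 178 mm) begins 61 mm behind the grasp point.
Start: joints at [1.31, 0.423, 1.63, -0, 1.089, -0.019], TCP at [0.15, 0.607, 0.223] pointing down, gripper open.
Joint ranges: [-3, 3], [-0.9, 2.11], [0.09, 2.58], [-1.31, 4.45], [0.11, 2.69], [-2.54, 2.54]. Speed limits (rad/s): [2.39, 2.39, 3.01, 3.14, 3.14, 3.14].

### API

Orientations are given as [roll, pitch, yaw] about the fixed x, y, z axes, in that order (R = Rz(yaw) Ry(pitch) Rx(roll)).
In Python, from plant import r gives the robot as it stands.
- The arm moves only by the tool move_arm, never from a script. Its argument "plan" is a list that holds one entry, the list of rows, each a list of 4 numbers: the shift along the tool's x, y, z in mm, then the turn about the tool's z in degrees. A call has 1 to 8 rows; each row is the pose to reach, as a shift and turn from the pose commanded when the call began, along the tool's axes at that moment; what a row does not reach only later rows make up. A row lasts 1/10 s, in which the tool goes at most 50 mm and 8.59 degrees, less where a joint would pass 70% of its speed; a pose out of reach is approached as far as the arm can. A call with a gripper value outside its range is refused whole. "gripper" is the gripper command: -1 is fully open, 1 is shut, values between are in proportion, set as the call begins (left out, the last holds). The fingers move at their own pace and stop on an object; "newtons" is the grip in N (left out, the last holds). Time passes only in rows, so rows that repeat a pose let the fingers close. It gives the time, the measured TCP pose, the force, the opening and the grip force at its end, in the units of the state.
- r.observe(): the state, without advancing time (a new reading comes with each control period).
- r.camera(name): name is "side" or "top" or "wrist"; returns (picture, depth): 420x560x3 uint8, blue, green, red; 420x560 float32, m along the optical axis (not along the pixel's ray), 0 where there is no reading.
- r.camera_info(name): a dict with "K" (3x3 intrinsics, pixels), "position" and "orientation" of the camera in the world. Camera axes: x right, y down, z forward; pixel columns grow to the right and rows downward; lengths in m; the calibration is good to about 2 mm. A picture is of the moment at which its call begins: read the wrist's pose just before it. camera_info takes no time and is no camera call; for the wrist camera it gives the pose at the moment of the call.
- r.job_done(): hands the job in; it is judged then, once.
Trained networks look in the newest picture that a camera, given by its name, has taken for a name from the list of things; names that differ only in an ending like _2 or _b are one class to them, and where a whole thing is asked for, a point or a joint stands for the part that bears it (a point fixed in the world has none). Each returns a list of dicts, best first, with "score" (0 to 1); they miss things now and then, are a little off and sometimes report something else, mostly with a low value. They report only what shows in the picture. A call takes as long as a camera call.
- r.look_for(camera, name): "location" ([column, row] in pixels, amid what is visible of it).
- r.masks_of(camera, name): "region" (420x560 bool, what is visible of it) and "location" ([column, row] in pixels, amid what is visible of it).
- r.place_of(camera, name): "location" ([column, row] in pixels: a listed point, or the origin of a listed thing).
The state is a dict: "clock": time; "q": joint angles; "joint_vel": joint speeds; "joint_efforts": joint torques, N m; "tcp_pos": TCP position; "ee_rot": TCP orientation; "contact_force": force on the tool from outside, world axes, zero at the start; "torque": the same for the moment, N m; "width": opening from 0.0 (shut) to 1.0 (fully open); "finger_force": force on a finger pad.
Only numpy, scipy, OpenCV 4.12 (cv2) and the standard library are available. Lean on these libraries where they do the work, as an engineer would, in place of code of your own. Each camera call takes 0.05 s, during which the arm holds its last target. There are 200 camera calls.

### The job

The four-footed aluminium stand with the plaster model on it rocks, because one of its four corner levelling screws is wound up and its foot hangs clear of the bench. Turn that screw's T-handle clockwise (seen from above) just until all four feet carry weight and the stand no longer rocks, which is when its bar lies parallel to the other three; do not overwind it, leave the stand standing where it is, and let go.

Things in the scene. Friction and masses are not known exactly. Their poses are not given: they have to be found in the camera images.
- stand: Loose four-footed stand, about 1.5 kg: aluminium plate 160 x 160 mm, top 36 mm above the bench, a plaster model (top at 66 mm) fixed in the middle. T-handled levelling screws over feet at (+-65, +-65) mm; the one at (+65, +65) is wound up, the other three are set and locked, bars along the stand's x. Origin: plate centre at bench level, z up, x and y along the sides. May be turned any way.
- handle (a point): Centre of the wound-up screw's T-handle: a flat upright bar 40 mm long (its x axis), 10 mm thick (its y axis; grasp across this) and 24 mm high, on a 17 mm collar and thin stem. It stands 6 to 9 mm higher than the other three handles (set: centre 72 mm above the bench, 31 mm above the boss on the plate) and is turned 55 to 80 degrees from them.
- screw (a joint): Angle of that screw, rad, counter-clockwise from above positive. 0 is set right: bar parallel to the other three, foot carrying its share. Starts at 1.0 to 1.4; stops at -0.7 and 1.6; needs about 0.12 N m and stays where left. Handle and foot move together, 6 mm per rad (steep thread): down when turned clockwise.
- screw_foot: Rubber foot of that screw, 28 mm diameter, 9 mm high; origin at the centre of its underside. Sprung, 1.2 N per mm: coming down it touches the bench at about 0.45 rad and carries about 3 N at 0; below about -0.5 rad it lifts a neighbouring foot. At the start it hangs clear and the stand sits level on the other three.

How it is judged:
At the end, for the whole second after the job is handed in: The screw's foot carries between 0.5 and 5.8 N, so that the other three feet carry the rest; the screw is within 0.3 rad (17 degrees) of its set angle; the stand is level within 0.02 rad, at rest and within 40 mm of where it stood (contact force between screw_foot and anything else between 0.5 and 5.8 N and value of joint screw between -0.3 and 0.3 rad and angle between stand's own z axis and vertical below 0.02 rad and distance of stand from where it was at the start of the episode below 0.04 m and angular speed of stand below 0.1 rad/s); the robot touches nothing.
It fails at once if the stand is tipped by more than 10 degrees (angle between stand's own z axis and vertical above 0.175 rad).
It also fails if it takes over 29 s, if anything falls off the work surface, if the arm or the gripper's body presses on something with over 40 N, if the wrist force passes 120 N, or if a joint passes its speed limit or range.

## Working session

There is one attempt and no reset: what is moved stays moved. The work goes in short steps, Python scripts to look and compute and a tool call to move; the robot and the scene stay as the last step left them, time stands still between calls to the robot, and variables do not carry over. Pictures are saved under pics/ and viewed, at most 10 in all, crops included, and the job is handed in when it is done.

Besides the shell and the picture viewer there is one more tool, called after "Request:" as name([rows], argument=value, ...), one row to a line, values as JSON. move_arm: Moves the arm, as the interface text tells. Its arguments: {"type":"object","properties":{"plan":{"type":"array","items":{"type":"array","items":{"type":"array","items":{"type":"number"}}}},"gripper":{"type":"number"},"newtons":{"type":"number"}},"required":["plan"]}

```bash
mkdir -p pics; cat > h.py <<'E'
import numpy as np, cv2
from scipy.spatial.transform import Rotation as R
from plant import r
def cam(n):
    i=r.camera_info(n); o=np.array(i["orientation"],float)
    M=o if o.shape==(3,3) else (R.from_euler('xyz',o).as_matrix() if o.size==3 else R.from_quat(o).as_matrix())
    return np.array(i["K"]),np.array(i["position"]),M
def onz(n,px,z):
    K,p,M=cam(n); d=M@np.linalg.inv(K)@np.array([px[0],px[1],1.]); return p+d*(z-p[2])/d[2]
def cloud(n,D):
    K,p,M=cam(n); v,u=np.mgrid[:D.shape[0],:D.shape[1]]
    P=np.stack([u*1.,v*1.,np.ones(u.shape)],-1)@np.linalg.inv(K).T
    return (P*D[...,None])@M.T+p
E
python3 - <<'E'
from h import *
s=r.observe(); print(s["clock"],s["tcp_pos"],s["ee_rot"])
print(r.camera_info("top"))
a,D=r.camera("top"); cv2.imwrite("pics/top.png",a); np.save("top.npy",D)
for n in ["stand","handle","screw_foot"]:
    for d in r.place_of("top",n)[:4]: print(n,d["score"],d["location"],onz("top",d["location"],{"stand":0,"handle":.079,"screw_foot":0.005}[n]))
E
```

```text
0.0 [0.1494931  0.60630119 0.22190905] [-3.14009585e+00 -2.61141618e-05  2.89977900e+00]
{'K': array([[497.08105369,   0.        , 286.69728628],
       [  0.        , 497.08105369, 211.72698238],
       [  0.        ,   0.        ,   1.        ]]), 'position': array([ 0.39782263, -0.04880107,  0.89255822]), 'orientation': array([-2.96496594,  0.00352902, -1.58863466])}
stand 0.95 [353.2, 225.8] [ 0.52900936 -0.16864374  0.        ]
handle 0.66 [313.2, 252.3] [ 0.47474584 -0.09073017  0.079     ]
```

View pics/top.png

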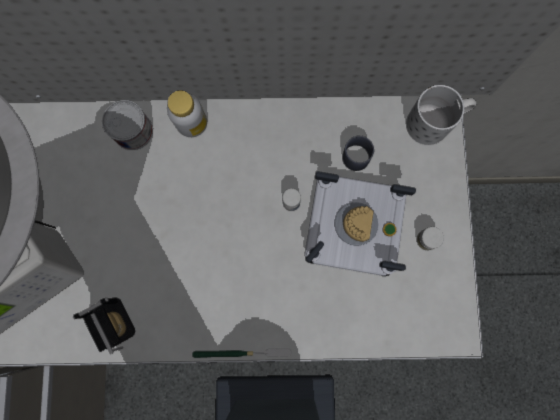

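The picture shows the stand at about (357,225). The wound-up handle is at lower left (315,252), and the set handles are at (326,178), (403,190) and (393,266). Next I'll measure them from depth.

```bash
python3 - <<'E'
from h import *
D=np.load("top.npy"); P=cloud("top",D); a=cv2.imread("pics/top.png")
dark=a.max(2)<75
for n,(u,v) in dict(h=(315,252),A=(326,178),B=(403,190),C=(393,266)).items():
    w=np.zeros(D.shape,bool); w[v-16:v+17,u-18:u+19]=1
    Q=P[w&dark&(D>0)]; Q=Q[(Q[:,2]>.062)&(Q[:,2]<.12)]; zt=np.percentile(Q[:,2],90)
    Q=Q[Q[:,2]>zt-.008]
    (cx,cy),(l,b),an=cv2.minAreaRect((Q[:,:2]*1000).astype(np.float32))
    ev,V=np.linalg.eigh(np.cov(Q[:,:2].T)); x=V[:,1]
    print(n,len(Q),zt,Q[:,:2].mean(0),(cx,cy),(l,b),an,"dir deg",np.degrees(np.arctan2(x[1],x[0]))%180)
for n,(u,v) in dict(pot=(357,152),w1=(291,198),w2=(431,238),mug=(437,115)).items():
    Q=P[v-15:v+15,u-15:u+15].reshape(-1,3); print(n,Q[:,2].max(), Q[Q[:,2]>.02].mean(0))
b=r.camera("side")[0]; cv2.imwrite("pics/side.png",b)
c=cv2.resize(a[160:290,280:450],None,fx=4,fy=4,interpolation=2); cv2.imwrite("pics/crop.png",c)
for d in r.masks_of("top","handle")[:3]:
    m=d["region"]; Q=P[m&(D>0)]; print(d["score"],d["location"],m.sum(),Q.mean(0),Q[:,2].max())
for d in r.place_of("side","handle")[:3]: print("side",d["score"],d["location"],onz("side",d["location"],.079))
E
```

```text
h 138 0.09124427015004524 [ 0.47541985 -0.09182682] (475.87908935546875, -92.03912353515625) (9.843452453613281, 38.7744140625) 50.465396881103516 dir deg 139.5106116974263
A 145 0.08466078387397821 [ 0.60294595 -0.11667699] (603.4453735351562, -116.67596435546875) (38.75947189331055, 10.82494831085205) 79.2325668334961 dir deg 79.00496404116745
B 141 0.08481817917540882 [ 0.57819607 -0.24284315] (578.7933349609375, -243.94375610351562) (39.647403717041016, 9.874320030212402) 78.22494506835938 dir deg 78.26277466810176
C 146 0.08477949348972014 [ 0.45124419 -0.21876782] (451.52655029296875, -219.57229614257812) (39.67290115356445, 9.709527969360352) 79.01714324951172 dir deg 78.17013034618329
pot 0.892558215468015 [ 0.65699629 -0.17607927  0.04133796]
w1 0.892558215468015 [ 0.56801085 -0.05613658  0.06802977]
w2 0.892558215468015 [ 0.49906839 -0.29333792  0.04979203]
mug 0.892558215468015 [ 0.71913144 -0.32162993  0.05436926]
0.65 [312.3, 252.5] 174 [ 0.47476319 -0.09132421  0.08471772] 0.09433112864889215
side 0.71 [248.9, 213.4] [ 0.47320191 -0.09472369  0.079     ]
```

View pics/crop.png

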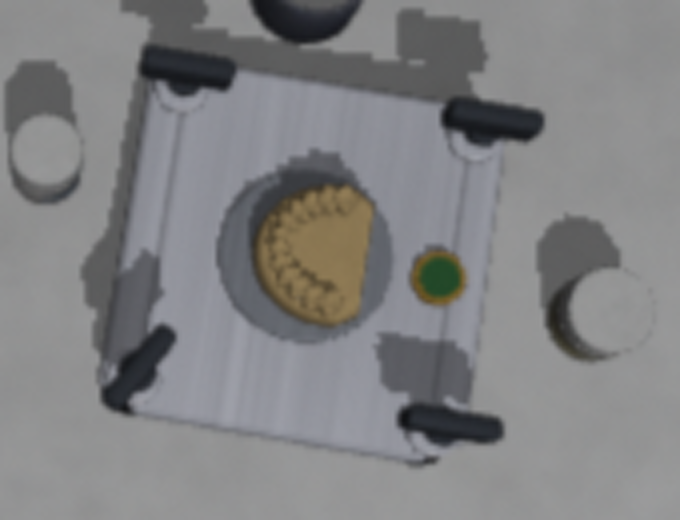

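View pics/side.png

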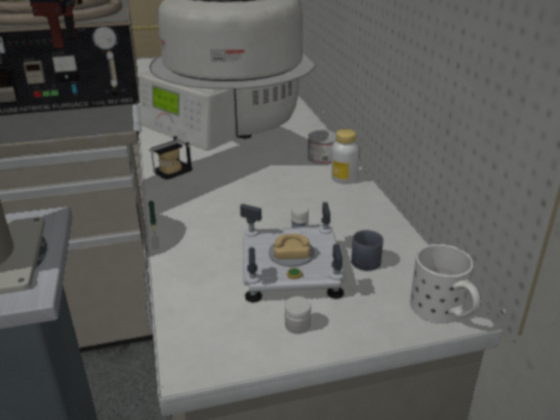

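The crop confirms the odd handle at lower left, "/" oriented, about 61° off the others, and its top is 6.5 mm higher, which agrees. The side view shows a big round object behind, so I'll check where it is before the transit and compute the shift.

```bash
python3 - <<'E'
from h import *
a,D=r.camera("side"); P=cloud("side",D)
for u,v in [(230,30),(230,70),(160,65),(310,65),(225,100),(245,130),(190,100),(150,90),(170,160),(345,150)]: print(u,v,P[v,u].round(3))
Dt=np.load("top.npy"); Q=cloud("top",Dt)
for u,v in [(10,180),(35,180),(10,110),(30,250),(20,300),(70,270)]: print("top",u,v,Q[v,u].round(3))
s=r.observe(); p=s["tcp_pos"]; M=R.from_euler('xyz',s["ee_rot"]).as_matrix(); print(M.round(3))
print(M.T@(np.array([.4757,-.092,.18])-p)*1000, s["q"])
E
```

```text
230 30 [0.53  0.37  0.282]
230 70 [0.524 0.362 0.194]
160 65 [0.373 0.573 0.159]
310 65 [0.754 0.479 0.157]
225 100 [0.506 0.345 0.128]
245 130 [0.557 0.38  0.034]
190 100 [0.426 0.361 0.13 ]
150 90 [0.339 0.484 0.122]
170 160 [0.361 0.241 0.038]
345 150 [0.72  0.107 0.08 ]
top 10 180 [0.582 0.363 0.173]
top 35 180 [0.585 0.333 0.159]
top 10 110 [0.698 0.38  0.159]
top 30 250 [0.479 0.337 0.15 ]
top 20 300 [0.406 0.381 0.085]
top 70 270 [0.454 0.311 0.068]
[[-0.971  0.239 -0.   ]
 [ 0.239  0.971 -0.   ]
 [ 0.    -0.    -1.   ]]
[-483.93374685 -600.3044047    42.68428409] [ 1.30999289e+00  4.23214080e-01  1.63001636e+00  2.81397059e-05
  1.08859681e+00 -1.90019352e-02]
```

Request:
move_arm([
  [[-20, -34, 0, 0], [-41, -68, 0, 0], [-62, -102, 0, 0], [-82, -136, 0, 0], [-102, -170, 0, 0], [-122, -203, 0, 0], [-152, -236, 0, 3], [-182, -269, 0, 8]],
], gripper=-0.2, newtons=25)

```text
clock: 1.2
tcp_pos: [0.2622, 0.3007, 0.2229]
ee_rot: [3.141, 0.0, 2.759]
contact_force: [0.3, 0.3, 0.5]
width: 0.602
finger_force: 0.0
```

Request:
move_arm([
  [[-36, -30, 5, 2], [-72, -60, 10, 4], [-108, -90, 15, 6], [-144, -120, 20, 9], [-180, -149, 25, 12], [-216, -178, 30, 14], [-252, -208, 35, 16], [-288, -238, 40, 18]],
])

```text
clock: 2.0
tcp_pos: [0.4414, -0.0281, 0.1828]
ee_rot: [3.141, 0.001, 2.444]
contact_force: [0.9, 1.0, -0.5]
width: 0.601
finger_force: 0.0
```

```bash
cat > m.py <<'E'
from h import *
s=r.observe(); print(s["clock"],s["tcp_pos"],s["ee_rot"],s["q"][5])
M=R.from_euler('xyz',s["ee_rot"]).as_matrix()
print("to target at z .15", M.T@(np.array([.4757,-.092,.15])-s["tcp_pos"])*1000, "yaw deg",np.degrees(s["ee_rot"][2]))
a,D=r.camera("wrist"); cv2.imwrite("pics/w1.png",a); P=cloud("wrist",D)
for d in r.masks_of("wrist","handle")[:3]:
    m=d["region"]; Q=P[m&(D>0)]; Q=Q[(Q[:,2]>.08)&(Q[:,2]<.1)]
    if len(Q)>20: print(d["score"],d["location"],len(Q),np.percentile(Q[:,2],90),cv2.minAreaRect((Q[:,:2]*1000).astype(np.float32)))
E
python3 m.py
```

```text
2.0 [ 0.44143907 -0.02809288  0.18276619] [3.14101210e+00 6.62074806e-04 2.44409913e+00] -0.963915153661424
to target at z .15 [-67.28518927 -26.99520159  32.79507508] yaw deg 140.03656487881548
0.69 [256.9, 269.6] 332 0.0905528393344929 ((475.3107604980469, -91.56481170654297), (10.135929107666016, 26.87659454345703), 49.053497314453125)
```

View pics/w1.png

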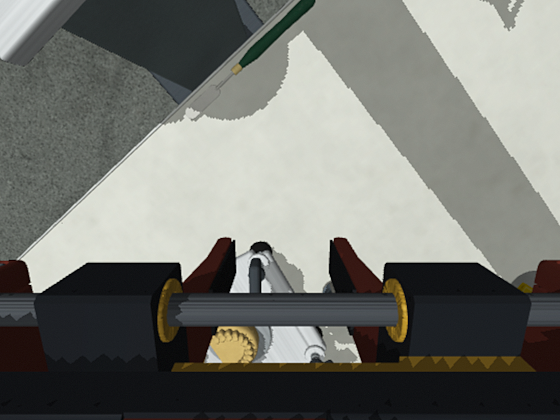

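The wrist view shows the handle at (257,265) between the fingers' planes, agreeing in position with the top view to 1 mm. I'll move above it next.

Request:
move_arm([
  [[-22, -9, 10, 0], [-45, -18, 25, 0], [-67, -27, 40, 0], [-67, -27, 63, 0], [-67, -27, 63, 0], [-67, -27, 63, 0]],
])

```text
clock: 2.7
tcp_pos: [0.4741, -0.089, 0.1197]
ee_rot: [-3.141, -0.001, 2.447]
contact_force: [0.6, -0.3, -0.4]
width: 0.6
finger_force: 0.0
```

```bash
sed -i 's/w1.png/w2.png/;s/,.15\])/,.070])/' m.py; python3 m.py
```

```text
2.7 [ 0.47413962 -0.08902792  0.11972801] [-3.14092565e+00 -1.42474275e-03  2.44662736e+00] -1.086232637133391
to target at z .15 [-3.1725364  -1.25041021 49.72438457] yaw deg 140.18142198937667
0.68 [282.4, 232.4] 840 0.09095386459532277 ((477.08489990234375, -90.70973205566406), (9.475658416748047, 39.12889099121094), 50.16161346435547)
```

View pics/w2.png

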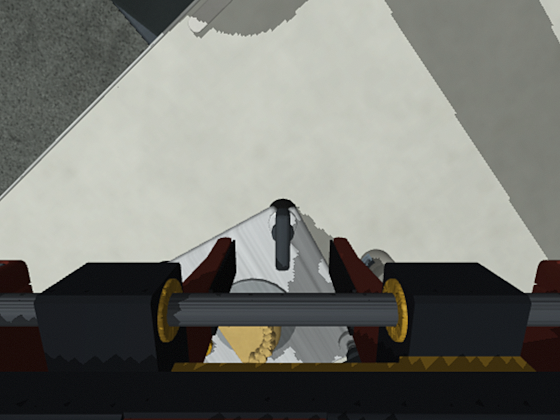

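The wrist view now shows the whole bar at (282,235), centred between the fingers and aligned with tool x. I'll descend to z = 0.070 and close.

Request:
move_arm([
  [[-3, 0, 15, 0], [-3, 0, 30, 0], [-3, 0, 42, 0], [-3, 0, 50, 0], [-3, 0, 50, 0], [-3, 0, 50, 0]],
])

```text
clock: 3.4
tcp_pos: [0.4772, -0.0915, 0.0699]
ee_rot: [3.142, 0.0, 2.446]
contact_force: [-0.2, -0.3, 0.9]
width: 0.6
finger_force: 0.0
```

Request:
move_arm([
  [[0, 0, 0, 0], [0, 0, 0, 0], [0, 0, 0, 0], [0, 0, 0, 0], [0, 0, 0, 0], [0, 0, 0, 0]],
], gripper=1, newtons=25)

```text
clock: 4.0
tcp_pos: [0.4772, -0.0916, 0.0697]
ee_rot: [3.141, 0.0, 2.446]
contact_force: [0.8, 2.0, 0.9]
width: 0.111
finger_force: 25.0
```

The bar is gripped (9.8 mm). I'll turn clockwise, following the thread down at 0.105 mm/deg.

Request:
move_arm([
  [[0, 0, 0.5, 5], [0, 0, 1.0, 10], [0, 0, 1.6, 15], [0, 0, 2.1, 20], [0, 0, 2.6, 25], [0, 0, 3.1, 30], [0, 0, 3.1, 30], [0, 0, 3.1, 30]],
])

```text
clock: 4.8
tcp_pos: [0.4771, -0.0916, 0.0666]
ee_rot: [3.141, -0.0, 1.924]
contact_force: [0.5, 0.6, 0.4]
width: 0.112
finger_force: 25.0
```

Request:
move_arm([
  [[0, 0, 0.5, 5], [0, 0, 1.0, 10], [0, 0, 1.6, 15], [0, 0, 2.1, 20], [0, 0, 2.6, 25], [0, 0, 3.2, 31], [0, 0, 3.2, 31], [0, 0, 3.2, 31]],
])

```text
clock: 5.6
tcp_pos: [0.4771, -0.0916, 0.0634]
ee_rot: [3.142, -0.0, 1.385]
contact_force: [-0.0, -0.2, 1.0]
width: 0.111
finger_force: 25.0
```

```bash
python3 -c "
from h import *
s=r.observe();print(s['torque'],s['contact_force'],np.degrees(s['ee_rot'][2]))"
```

```text
[ 0.11219656  0.08503306 -0.13208262] [-0.02021045 -0.1706042   0.95668397] 79.33798693399069
```

Yaw is now 79.3°, matching the other bars (about 78.5–79°). I'll release, rise and check.

Request:
move_arm([
  [[0, 0, 0, 0], [0, 0, 0, 0], [0, 0, 0, 0], [0, 0, 0, 0], [0, 0, 0, 0]],
], gripper=-0.4)

```text
clock: 6.1
tcp_pos: [0.4771, -0.0917, 0.0634]
ee_rot: [-3.142, 0.0, 1.382]
contact_force: [-0.8, 0.5, -0.1]
width: 0.529
finger_force: 0.0
```

Request:
move_arm([
  [[0, 0, -10, 0], [0, 0, -30, 0], [0, 0, -60, 0], [0, 0, -95, 0], [0, 40, -110, 0], [0, 85, -120, 0], [0, 130, -130, 0], [0, 165, -130, 0]],
])

```text
clock: 6.9
tcp_pos: [0.6424, -0.1233, 0.1964]
ee_rot: [3.137, 0.0, 1.382]
contact_force: [-0.1, -0.2, -0.9]
width: 0.7
finger_force: 0.0
```

```bash
python3 - <<'E'
from h import *
s=r.observe(); print(s["clock"],s["tcp_pos"],s["contact_force"])
a,D=r.camera("top"); cv2.imwrite("pics/top2.png",cv2.resize(a[140:310,240:460],None,fx=3,fy=3)); P=cloud("top",D)
dark=a.max(2)<75
for n,(u,v) in dict(h=(315,252),A=(326,178),B=(403,190),C=(393,266)).items():
    w=np.zeros(D.shape,bool); w[v-16:v+17,u-18:u+19]=1
    Q=P[w&dark&(D>0)]; Q=Q[(Q[:,2]>.062)&(Q[:,2]<.12)]
    if len(Q)<20: print(n,"hidden"); continue
    zt=np.percentile(Q[:,2],90); Q=Q[Q[:,2]>zt-.008]
    ev,V=np.linalg.eigh(np.cov(Q[:,:2].T)); x=V[:,1]
    print(n,len(Q),zt,cv2.minAreaRect((Q[:,:2]*1000).astype(np.float32)),np.degrees(np.arctan2(x[1],x[0]))%180)
E
```

```text
6.9 [ 0.64239499 -0.12332835  0.1963557 ] [-0.07801901 -0.16131689 -0.90747097]
h hidden
A hidden
B hidden
C hidden
```

View pics/top2.png

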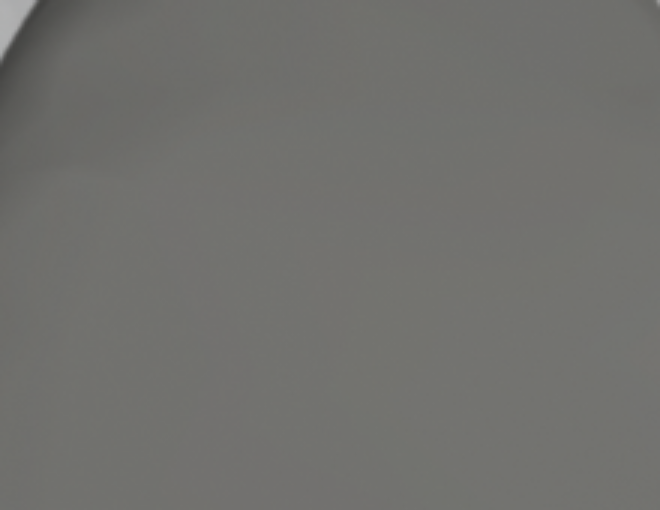

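The arm blocks the top camera, so I'll move it aside towards +y.

Request:
move_arm([
  [[29, -30, -5, 0], [58, -60, -10, 0], [87, -90, -20, 0], [116, -120, -20, 0], [145, -150, -20, 0], [174, -180, -20, 0], [203, -210, -20, 0], [232, -238, -20, 0]],
])

```text
clock: 7.75
tcp_pos: [0.4474, 0.1509, 0.214]
ee_rot: [3.141, -0.0, 1.381]
contact_force: [-0.3, 0.9, 0.3]
width: 0.701
finger_force: 0.0
```

```bash
cat > f.py <<'E'
from h import *
s=r.observe(); print(s["clock"],s["tcp_pos"],s["contact_force"])
a,D=r.camera("top"); cv2.imwrite("pics/top3.png",cv2.resize(a[140:310,240:460],None,fx=3,fy=3)); P=cloud("top",D)
dark=a.max(2)<75
for n,(u,v) in dict(h=(315,252),A=(326,178),B=(403,190),C=(393,266)).items():
    w=np.zeros(D.shape,bool); w[v-16:v+17,u-18:u+19]=1
    Q=P[w&dark&(D>0)]; Q=Q[(Q[:,2]>.062)&(Q[:,2]<.12)]
    if len(Q)<20: print(n,"hidden"); continue
    zt=np.percentile(Q[:,2],90); Q=Q[Q[:,2]>zt-.008]
    ev,V=np.linalg.eigh(np.cov(Q[:,:2].T)); x=V[:,1]
    print(n,len(Q),zt,cv2.minAreaRect((Q[:,:2]*1000).astype(np.float32)),np.degrees(np.arctan2(x[1],x[0]))%180)
E
python3 f.py
```

```text
7.75 [0.44738521 0.15093516 0.21396703] [-0.2591526   0.93524941  0.32712312]
h 136 0.08468261142213572 ((476.2541809082031, -92.12071228027344), (36.9588737487793, 10.079610824584961), 79.47901153564453) 77.50882017524407
A 146 0.08462814258262545 ((603.80810546875, -116.781005859375), (38.15495300292969, 10.806327819824219), 79.56321716308594) 79.04724283389501
B 140 0.08493319411111984 ((578.1790161132812, -243.76504516601562), (39.16303634643555, 10.047057151794434), 77.29415893554688) 78.30215460324715
C 143 0.08471001006596457 ((451.6923828125, -219.0049285888672), (38.33518600463867, 9.971868515014648), 79.55017852783203) 78.86483054930281
```

View pics/top3.png

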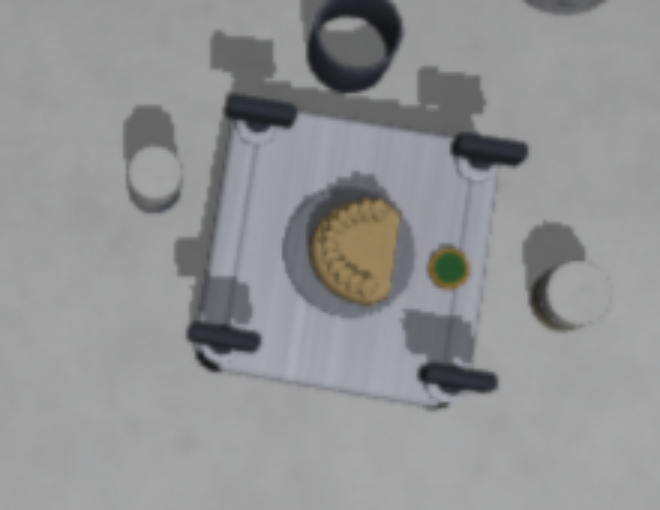

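The bar at (225,337) in the crop is parallel to the other three within about 1°. All four tops are at the same height, the stand hasn't moved, and the arm is clear. I'll hand it in.

```bash
python3 -c "
from plant import r
print(r.job_done())"
```

```text
the job is handed in; nothing more can be done
None
```

I turned the wound-up screw about 61° clockwise until its bar lay parallel to the other three (within about 1°, handle tops level within 0.3 mm), let go and handed the job in. The stand moved less than 1 mm, and the judge returned no verdict, so the foot's load and the levelness are inferred from the bar angle and heights.

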